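Take the filter cassette out of the bench air cleaner

TASK

Open the small bench air cleaner: turn its red swing catch well aside (it turns freely only one way, so feel which), then tilt the filter cassette up at the catch end, draw its tongue out from under the lip at the other end without wrenching it, and lift it out. Lower it gently, grip bar up, until it lies flat on the floor of the red tray, and only then let go. Leave the catch aside and the tray where it is, and do not disturb the mug, stapler, mouse and stamp.

Things in the scene. Friction and masses are not known exactly. Their poses are not given: they have to be found in the camera images.
- cleaner: white bench air cleaner, fixed; housing x -88 to +98, y -75 to +75, top z = 60 mm. Origin on the bench under its filter opening; x points from the lip to the catch (within 0.3 rad of straight away from the robot), z up. Recess in its top: x -73 to +57, y -53 to +53 mm, floor z = 44 mm. It holds the cassette, tongue under the lip, with 3 mm play
- lip_edge (a point): middle of the edge of the cleaner's fixed grey lip, at the cleaner's x = -59, y = 0, z = 62 mm (its top; underside z = 56 mm). The lip, 118 mm wide, covers the recess from x = -73 to -59 mm, above the cassette's tongue, which has 6 mm of free height there
- catch_pivot (a point): on the vertical pivot of the red swing catch, at the cleaner's x = 80, y = 0, z = 67 mm, the top of its plate. Plate: z 62 to 67 mm, 16 mm wide, reaching 42 mm from the pivot. A finger fin 8 mm thick stands along it up to z = 86 mm, 4 to 38 mm from the pivot. It needs about 1.5 N at the fin and stays where left
- catch (a joint): catch angle, rad, anticlockwise from above positive; at 0 the arm points along the cleaner's -x over the cassette. A hidden stop blocks it at about 0.4 rad on one side, and which side varies and cannot be seen: push the fin with some 8 N, and if it stands still go the other way, where it turns to 1.62 rad. Past 1.15 rad it clears the cassette
- cassette: loose grey filter cassette with pale pleats, 0.13 to 0.25 kg. Origin: underside, middle of the main body (108 x 100 x 14 mm); seated, its axes are the cleaner's. A tongue 90 mm wide, 6 mm thick runs along its underside from x = -54 to -70 mm. To free it raise the +x end about 0.25 rad, turning about the tongue's tip, draw it 20 mm or more along +x, then lift
- grip_bar (a point): grip point of the blue bar on the cassette, 36 mm above the cassette's underside at its x, y = 0. The bar is 12 mm thick along the cassette's x, 50 mm long along y, and stands from 12 to 46 mm above the underside; pinch it across x from above
- red_tray: loose red tray, 0.36 kg, 165 (x) x 289 (y) x 58 mm high, open on top. Origin at the centre of its underside. Floor 3 mm thick, inside 148 x 272 mm; the cassette fits flat in it either way round
- mug: the white mug at the left end of the bench, not the one under the shelf, a bystander standing or lying on the bench; origin at the centre of its underside. 92 x 127 x 95 mm
- stapler: the red and black stapler, a bystander standing or lying on the bench; origin at the centre of its underside. 135 x 34 x 41 mm
- mouse: the black computer mouse, a bystander standing or lying on the bench; origin at the centre of its underside. 112 x 62 x 35 mm
- stamp: the standing wooden stamp, a bystander standing or lying on the bench; origin at the centre of its underside. 28 x 44 x 80 mm

How it is judged:
On the way, in this order (a step that is already met when the one before it is completed fails the run):
1. the catch is turned well aside, past 1.15 rad either way, with the cassette still in its recess ((value of joint catch above 1.15 rad or value of joint catch below -1.15 rad) and z of cassette in the frame of cleaner below 0.06 m), for 0.1 s.
2. the cassette is out of the cleaner and held in the fingers (z of cassette in the frame of cleaner above 0.09 m and contact force between the fingers and cassette above 1 N), for 0.1 s.
3. the cassette stands on the tray's floor, still held in the fingers (z of cassette in the frame of red_tray between 0 and 0.01 m and horizontal distance between cassette and red_tray below 0.11 m and contact force between the fingers and cassette above 1 N), for 0.1 s.
At the end, for the whole second after the job is handed in: the cassette lies at rest inside the red tray, its underside within 10 mm of the tray's underside height, flat within 0.08 rad with the grip bar up; the tray stands flat, and the catch is still turned aside (past 1.15 rad) (z of cassette in the frame of red_tray between 0 and 0.01 m and horizontal distance between cassette and red_tray below 0.11 m and angle between cassette's own z axis and vertical below 0.08 rad and angle between red_tray's own z axis and vertical below 0.05 rad and linear speed of cassette below 0.02 m/s and (value of joint catch above 1.15 rad or value of joint catch below -1.15 rad)); the robot touches nothing.
It fails at once if the cassette was wrenched against the cleaner (more than 45 N between them) (contact force between cassette and cleaner above 45 N).
It fails at once if the red tray was pushed more than 40 mm (distance of red_tray from where it was at the start of the episode above 0.04 m).
It fails at once if the mug, stapler, mouse or stamp was moved more than 30 mm (distance of any of mug, stapler, mouse, stamp from where it was at the start of the episode above 0.03 m).
It also fails if it takes over 72 s, if anything falls off the work surface, if the arm or the gripper's body presses on something with over 40 N, if the wrist force passes 120 N, or if a joint passes its speed limit or range.

ROBOT

A 6-joint arm with a two-finger parallel gripper is mounted at the origin on a cart in front of the work surface, level with it; the furniture and walls round the work are solid. World frame = base frame: x ahead of the robot, y to its left, z up, the work surface at z = 0. Lengths are in m, angles in rad, forces in N, time in s.
With the tool pointing down it reaches from about 0.4 to 0.825 m from the base axis. Payload 7 kg.
Tool frame: the origin (TCP) lies midway between the tips of the shut fingers; the grasp point (between the pads) lies manip.grasp_offset behind it (manip.grasp_offset is the distance from the TCP to the grasp point, in m); z points along the fingers, x is the direction in which the jaws open and shut, and the axes are right-handed (so a half turn about z gives the same grasp; the last joint's range is limited). The gripper opens to 85 mm and grips with 20 to 120 N. Pads are 22 mm wide; open, the fingers measure 114 mm over their backs; the gripper's body (76 mm by 85 mm) begins 54 mm behind the grasp point. The pads swing forward as they close: fully open they stand 13 mm farther back than shut.
Start: joints at [-0.988, 0.359, 0.012, 0, -1.224, -0.288], TCP at [0.196, -0.646, 0.194] pointing down, gripper open.
Joint ranges: [-3.07, 3.07], [-1.43, 2.12], [-1.02, 1.25], [-3.03, 1.67], [-3.05, -0], [-3.03, 3.03]. Speed limits (rad/s): [2.39, 2.39, 3.01, 3.14, 3.14, 3.14].

INTERFACE

Orientations are given as a unit quaternion [w, x, y, z].
In Python, from station import manip, eoat, ik, vision, models gives the robot as it stands. Calls block until the motion is done:
- manip.move_pose(position, orientation): joint-space move of the TCP to a pose.
- manip.move_linear(position, attitude=None, feed=0.15): straight line of the TCP; attitude=None keeps the orientation; feed is the mean speed in m/s.
- manip.movej(angles): joint-space move.
- eoat.set_gripper(opening, squeeze=None): finger opening in m; squeeze is the grip in N (None keeps the last); returns when the fingers have stopped.
- manip.pause(seconds).
- ik(position, orientation): joint angles nearest the present ones, or None.
- manip.observe(): the state.
- vision.capture(name): name is "scene" or "top"; returns a dict with "image" (420x560x3 uint8, red, green, blue), "intrinsics" (3x3 intrinsics, pixels), "eye" and "orientation" of the camera in the world. Camera axes: x right, y down, z forward; pixel columns grow to the right and rows downward; lengths in m; the calibration is good to about 2 mm. A picture is of the moment at which its call begins. There is no depth.
A pose or a line that the arm cannot do raises manip.MotionError and nothing moves.
- manip.sign_off(): hands the job in, once; it reports no verdict.
Trained networks look in the newest picture that a camera, given by its name, has taken for a name from the list of things; names that differ only in an ending like _2 or _b are one class to them, and where a whole thing is asked for, a point or a joint stands for the part that bears it (a point fixed in the world has none). Each returns a list of dicts, best first, with "conf" (0 to 1); they miss things now and then, are a little off and sometimes report something else, mostly with a low value. They report only what shows in the picture. A call takes as long as a camera call.
- models.recognise(camera, name): "bbox" ([left, top, right, bottom] in pixels, round what is visible of it).
- models.cut_out(camera, name): "mask" (420x560 bool, what is visible of it) and "bbox" ([left, top, right, bottom] in pixels, round what is visible of it).
- models.spot_point(camera, name): "centre" ([row, column] in pixels: a listed point, or the origin of a listed thing).
The state is a dict: "t": time; "joints": joint angles; "qd": joint speeds; "joint_efforts": joint torques, N m; "tool_pos": TCP position; "eef_rot": TCP orientation; "ft_force": force on the tool from outside, world axes, zero at the start; "ft_torque": the same for the moment, N m; "grip_width": finger opening in m.
Only numpy, scipy, OpenCV 4.12 (cv2) and the standard library are available. Lean on these libraries where they do the work, as an engineer would, in place of code of your own. Each camera call takes 0.05 s, during which the arm holds its last target.

## Working session

There is one attempt and no reset: what is moved stays moved. The work goes in short steps, each a Python script; the robot and the scene stay as the last script left them, time stands still between calls to the robot, and variables do not carry over. Pictures are saved under pics/ and viewed, and the job is handed in when it is done.

```bash
ls; mkdir -p pics
python3 - <<'E'
from station import manip, eoat, ik, vision, models
import cv2, numpy as np
o=manip.observe(); print(o, manip.grasp_offset)
for n in ("scene","top"):
    c=vision.capture(n); cv2.imwrite(f"pics/{n}0.png",c["image"][:,:,::-1])
    print(n,c["intrinsics"],c["eye"],c["orientation"])
    for k in ("cleaner","lip_edge","catch_pivot","cassette","grip_bar","red_tray","mug","stapler","mouse","stamp"):
        try:print(k,[(np.round(d["centre"]),round(d["conf"],2)) for d in models.spot_point(n,k)][:2],[(np.round(d["bbox"]),round(d["conf"],2)) for d in models.recognise(n,k)][:2])
        except Exception as e: print(k,e)
E
```

```text
pics
{'t': 0.0, 'joints': array([-9.87864274e-01,  3.59386239e-01,  1.10687846e-02, -3.27559490e-04,
       -1.22410053e+00, -2.88095310e-01]), 'qd': array([-1.73655388e-03, -1.29673728e-03,  1.20638965e-03,  2.78745238e-05,
       -1.97269726e-03, -2.35126054e-04]), 'joint_efforts': array([-1.13851598e-03, -5.83318090e+01,  2.93412459e+01,  6.93649024e+00,
       -6.26463836e-03, -2.23472620e-05]), 'tool_pos': array([ 0.19594805, -0.64537309,  0.19317254]), 'eef_rot': array([-7.08914954e-04,  5.95618425e-01,  8.03267086e-01,  4.22602747e-04]), 'ft_force': array([-0.339779  ,  0.20204966,  0.1635851 ]), 'ft_torque': array([-0.00025954, -0.03888119,  0.02688287]), 'grip_width': 0.08549726912456382} 0.0187
scene [[429.83016688   0.         274.39301742]
 [  0.         429.83016688 215.87181466]
 [  0.           0.           1.        ]] [-0.1332835  -1.206149    0.64775604] [-0.53253279  0.8115436  -0.2031704   0.12855973]
cleaner [(array([257., 310.]), 0.6)] [(array([279., 226., 350., 273.]), 0.82)]
lip_edge [] [(array([280., 225., 354., 272.]), 0.62), (array([319., 280., 339., 311.])
[... 1071 characters left out ...]
ay([312., 182., 363., 244.]), 0.82)]
cassette [(array([213., 339.]), 0.66)] [(array([324., 198., 359., 239.]), 0.92)]
grip_bar [(array([212., 341.]), 0.65)] [(array([323., 196., 356., 235.]), 0.86), (array([314., 183., 365., 247.]), 0.59)]
red_tray [(array([224., 215.]), 0.89), (array([217., 336.]), 0.23)] [(array([163., 188., 263., 260.]), 0.9)]
mug [(array([177., 129.]), 0.79)] [(array([104., 160., 140., 194.]), 0.78)]
stapler [(array([233., 134.]), 0.75)] [(array([124., 216., 138., 255.]), 0.93)]
mouse [(array([210., 414.]), 0.87)] [(array([326., 199., 355., 233.]), 0.63), (array([405., 194., 428., 225.]), 0.6)]
stamp [(array([248., 416.]), 0.44)] [(array([404., 239., 424., 252.]), 0.42)]
```

View pics/scene0.png

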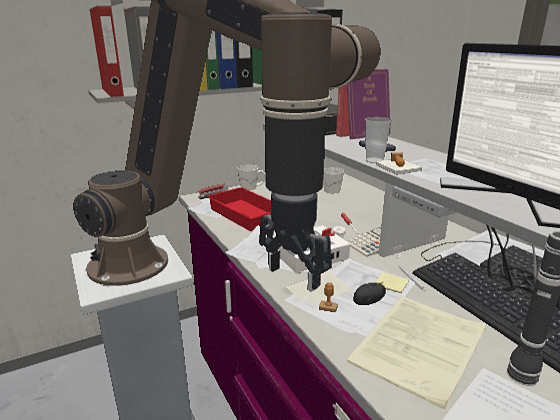

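View pics/top0.png

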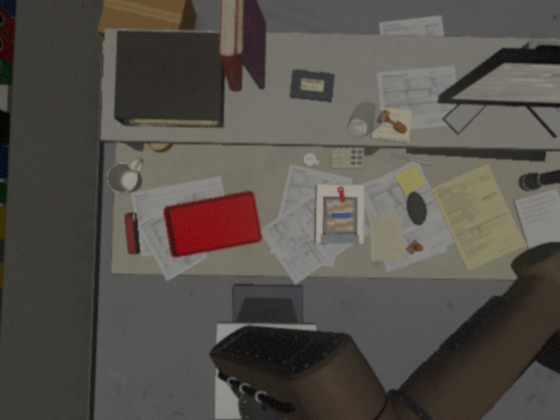

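Run:
```python
import cv2
a=cv2.imread("pics/top0.png")[165:275,150:440]; cv2.imwrite("pics/top0z.png",cv2.resize(a,None,fx=2.7,fy=2.7,interpolation=cv2.INTER_CUBIC))
a=cv2.imread("pics/top0.png")[175:255,300:375]; cv2.imwrite("pics/top0y.png",cv2.resize(a,None,fx=7,fy=7,interpolation=cv2.INTER_CUBIC))
a=cv2.imread("pics/scene0.png")[205:285,270:370]; cv2.imwrite("pics/sc0z.png",cv2.resize(a,None,fx=7,fy=7,interpolation=cv2.INTER_CUBIC))
```

```text
(no output)
```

View pics/top0z.png

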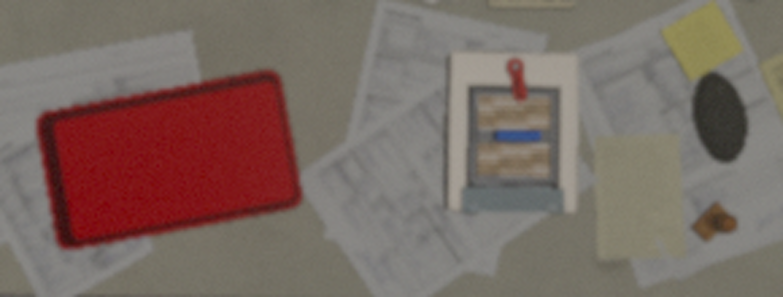

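View pics/top0y.png

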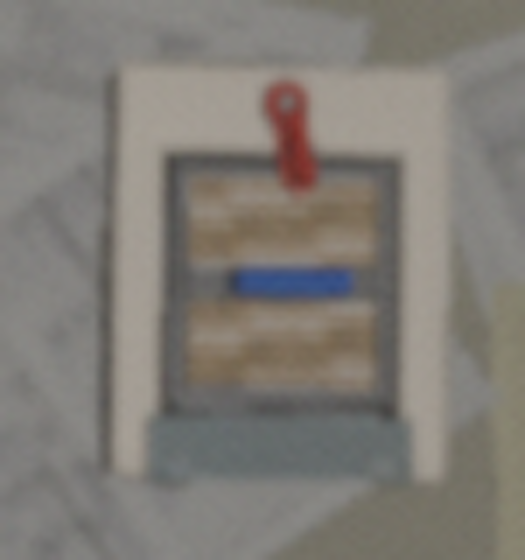

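View pics/sc0z.png

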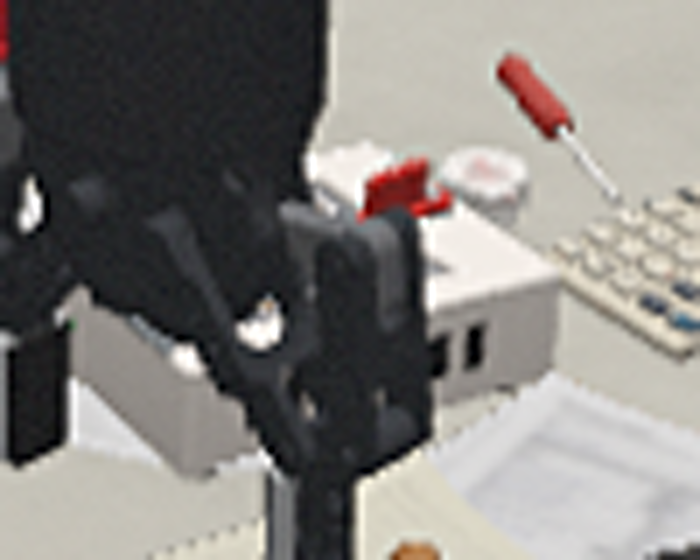

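```bash
cat > h.py <<'E'
import numpy as np, cv2
from scipy.spatial.transform import Rotation as R
def q2R(q): return R.from_quat([q[1],q[2],q[3],q[0]]).as_matrix()
def R2q(M): 
    q=R.from_matrix(M).as_quat(); return np.array([q[3],q[0],q[1],q[2]])
def proj(c,P):
    P=np.atleast_2d(P); X=(P-c["eye"])@q2R(c["orientation"]); u=X@np.asarray(c["intrinsics"]).T; return u[:,:2]/u[:,2:]
def ray(c,uv):
    d=np.linalg.inv(c["intrinsics"])@np.array([uv[0],uv[1],1.]); return q2R(c["orientation"])@d
def atz(c,uv,z):
    d=ray(c,uv); return c["eye"]+d*(z-c["eye"][2])/d[2]
def T(p,L):  # p=x,y,yaw[,z]
    L=np.atleast_2d(L).astype(float); c,s=np.cos(p[2]),np.sin(p[2])
    z=p[3] if len(p)>3 else 0
    return np.c_[p[0]+c*L[:,0]-s*L[:,1],p[1]+s*L[:,0]+c*L[:,1],L[:,2]+z]
def rect(x0,x1,y0,y1,z,n=60):
    t=np.linspace(0,1,n)[:,None]; P=[np.array(a,float) for a in((x0,y0,z),(x1,y0,z),(x1,y1,z),(x0,y1,z))]
    return np.vstack([P[i]+(P[(i+1)%4]-P[i])*t for i in range(4)])
E
python3 - <<'E'
from h import *
from station import vision,models
from scipy.optimize import minimize
import pickle
c=vision.capture("top"); imgs=[c["image"].astype(float)]
for i in range(3): imgs.append(vision.capture("top")["image"].astype(float))
im=np.mean(imgs,0); pickle.dump((c,im),open("top.pkl","wb"))
cv2.imwrite("pics/top1.png",im[:,:,::-1])
print(atz(c,(333,218),0),atz(c,(336,190),.067),atz(c,(341,212),.08))
def edge(ch):
    g=cv2.GaussianBlur(ch,(0,0),.8); gx=cv2.Sobel(g,-1,1,0);gy=cv2.Sobel(g,-1,0,1); return np.hypot(gx,gy)
E=np.max([edge(im[:,:,k].copy()) for k in range(3)],0)
def samp(uv,E=E): return cv2.remap(E.astype(np.float32),uv[:,0].astype(np.float32)[None],uv[:,1].astype(np.float32)[None],cv2.INTER_CUBIC)[0]
# cleaner model: housing top, recess (except lip side)
rec=rect(-73,57,-53,53,60); rec=rec[rec[:,0]>-55]
lip=rect(-73,-59,-59,59,62)
H=rect(-88,98,-75,75,60); 
M=np.vstack([H,rec,lip])/1000
def cost(p,M): return -np.clip(samp(proj(c,T(p,M))),0,150).mean()
def fit(p0,M,dp):
    best=None
    for dy in np.linspace(-.2,.2,9):
        for dx in (-dp,0,dp):
            for ddy in(-dp,0,dp):
                s=np.array(p0)+[dx,ddy,dy]
                r=minimize(cost,s,args=(M,),method="Nelder-Mead",options=dict(initial_simplex=[s,s+[.004,0,0],s+[0,.004,0],s+[0,0,.03]]))
                if best is None or r.fun<best.fun: best=r
    return best
p0=atz(c,(333,218),0); r=fit([p0[0],p0[1],0],M,.006); print("cleaner",r.x,r.fun)
for nm,m in(("H",H/1000),("rec",rec/1000),("lip",lip/1000)):
    rr=fit(r.x,m,.004); print(nm,rr.x,rr.fun)
# tray
tr=np.vstack([rect(-82.5,82.5,-144.5,144.5,58),rect(-74,74,-136,136,58)])/1000
t0=atz(c,(215,224),0); t=fit([t0[0],t0[1],.17],rect(-82.5,82.5,-144.5,144.5,58)/1000,.01); print("tray",t.x,t.fun,t0)
v=cv2.resize(im[165:275,150:440].astype(np.uint8)[:,:,::-1],None,fx=2.7,fy=2.7,interpolation=cv2.INTER_CUBIC).copy()
for p,m,col in((r.x,M,(0,255,0)),(t.x,tr,(255,255,0))):
    for u in proj(c,T(p,m)): cv2.circle(v,tuple(np.round((u-[150,165]+.5)*2.7-.5).astype(int)),0,col,-1)
# catch plate
for u in proj(c,T(r.x,[[.08,0,.067],[0,0,.08]])): cv2.circle(v,tuple(np.round((u-[150,165]+.5)*2.7-.5).astype(int)),2,(0,255,255),-1)
cv2.imwrite("pics/fit1.png",v)
np.save("cl.npy",r.x);np.save("tr.npy",t.x)
E
```

```text
[ 0.49059341 -0.21167815  0.        ] [ 0.57567937 -0.21035597  0.067     ] [ 0.5071056 -0.2245244  0.08     ]
cleaner [ 0.49816567 -0.22435944 -0.00929229] -102.49527740478516
H [ 0.49783464 -0.22460853 -0.00577253] -84.23209381103516
rec [ 0.49900226 -0.22323373 -0.01206015] -147.16920471191406
lip [ 0.5622503  -0.22250385 -0.23323812] -103.69646453857422
tray [0.46481805 0.17042787 0.20731188] -141.34466552734375 [0.46412847 0.16982951 0.        ][ WARN:0@4.041] global loadsave.cpp:1063 imwrite_ Unsupported depth image for selected encoder is fallbacked to CV_8U.
```

View pics/fit1.png

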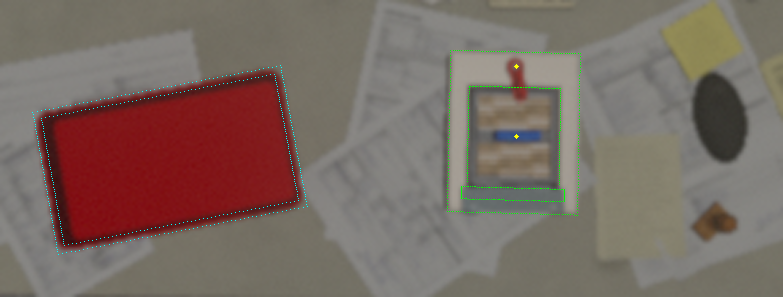

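```bash
cat >> h.py <<'E'
def down(a,tilt=0,ty=None):
    M=np.array([[np.cos(a),np.sin(a),0],[np.sin(a),-np.cos(a),0],[0,0,-1.]])
    return M
E
python3 - <<'E'
from h import *
from station import manip,ik,eoat,vision
cl=np.load("cl.npy"); tr=np.load("tr.npy"); piv=T(cl,[[.08,0,0]])[0]
for s in(1,-1):
  for th in(-1.5,-.75,0,.75,1.5):
    ang=cl[2]+np.pi+th; d=np.array([np.cos(ang),np.sin(ang),0])
    q=ik(list(piv+.027*d+[0,0,.069]),R2q(down(ang+s*np.pi/2))); print(s,th,None if q is None else np.round(q,2))
for a in(0,np.pi):
    print("cas",ik([cl[0],cl[1],.09],R2q(down(cl[2]+a))))
for k in range(4): print("tray",k,ik([tr[0],tr[1],.05],R2q(down(tr[2]+k*np.pi/2))))
E
```

```text
1 -1.5 [-0.01  0.36 -0.3   0.   -0.92  0.07]
1 -0.75 [-0.03  0.34 -0.33  0.   -0.9   0.84]
1 0 [-0.06  0.34 -0.33  0.   -0.9   1.62]
1 0.75 [-0.09  0.36 -0.3   0.   -0.91  2.4 ]
1 1.5 None
-1 -1.5 None
-1 -0.75 [-0.03  0.34 -0.33  0.   -0.9  -2.3 ]
-1 0 [-0.06  0.34 -0.33  0.   -0.9  -1.52]
-1 0.75 [-0.09  0.36 -0.3   0.   -0.91 -0.74]
-1 1.5 [-0.1   0.39 -0.25  0.   -0.93  0.02]
cas None
cas [-0.06446773  0.24161049 -0.41344293  0.         -0.91574291  0.05517544]
tray 0 [ 0.74925972  0.21289149 -0.5679523   0.         -0.78995254  2.59964481]
tray 1 [ 0.74925972  0.21289149 -0.5679523   0.         -0.78995254 -2.11274417]
tray 2 [ 0.74925972  0.21289149 -0.5679523   0.         -0.78995254 -0.54194784]
tray 3 [ 0.74925972  0.21289149 -0.5679523   0.         -0.78995254  1.02884848]
```

```bash
cat >> h.py <<'E'
def catchpose(cl,th,z,r=.027,lag=.85,off=0):
    piv=T(cl,[[.08,0,0]])[0]; ang=cl[2]+np.pi+th
    d=np.array([np.cos(ang),np.sin(ang),0]); t=np.array([-d[1],d[0],0])
    return list(piv+r*d+off*t+[0,0,z]), R2q(down(cl[2]+np.pi+th*lag+np.pi/2))
E
python3 - <<'E'
from h import *
from station import manip,ik,eoat,vision,models
import pickle
cl=np.load("cl.npy")
p,q=catchpose(cl,.08,.17); manip.move_pose(p,q); print(manip.observe()["t"])
eoat.set_gripper(.028); 
c=vision.capture("scene"); cv2.imwrite("pics/s2.png",c["image"][:,:,::-1]); pickle.dump(c,open("s2.pkl","wb"))
c=vision.capture("top"); cv2.imwrite("pics/t2.png",c["image"][:,:,::-1])
o=manip.observe(); print(o["t"],o["tool_pos"],p,o["ft_force"],o["grip_width"])
a=cv2.imread("pics/s2.png")[205:285,270:370]; cv2.imwrite("pics/s2z.png",cv2.resize(a,None,fx=7,fy=7,interpolation=cv2.INTER_CUBIC))
E
```

```text
4.2833
4.9667 [ 0.55124488 -0.2269927   0.17000337] [np.float64(0.5512296866500936), np.float64(-0.2270103265886775), np.float64(0.17)] [ 0.86528762  0.13004676 -0.24242222] 0.028195625283048368
```

View pics/s2z.png

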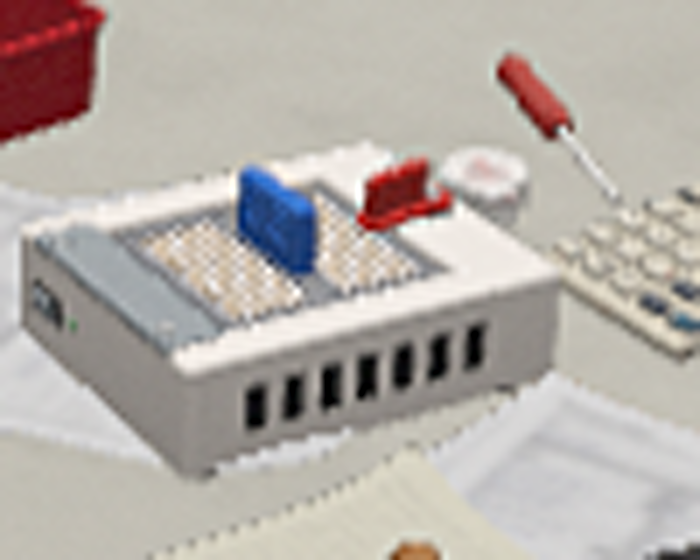

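View pics/t2.png

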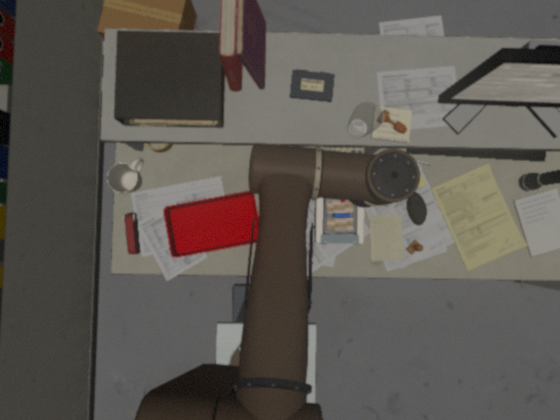

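Run:
```python
from h import *
import pickle
c=pickle.load(open("s2.pkl","rb")); cl=np.load("cl.npy")
im=c["image"]; print(proj(c,[.551,-.227,.17]))
v=cv2.resize(im[195:285,270:370][:,:,::-1],None,fx=6.5,fy=6.5,interpolation=cv2.INTER_CUBIC).copy()
def dr(L,col,p=cl):
    for u in proj(c,T(p,L)): cv2.circle(v,tuple(np.round((u-[270,195]+.5)*6.5-.5).astype(int)),1,col,-1)
dr(rect(-88,98,-75,75,60)/1000,(0,255,0))
dr(rect(-73,57,-53,53,60)/1000,(0,255,255))
dr(rect(-6,6,-25,25,90)/1000,(255,255,0)); dr(rect(-73,-59,-59,59,62)/1000,(0,128,255))
for th in(0,.1,.2):
    r=np.linspace(.004,.038,20); dr(np.c_[.08-r*np.cos(th),-r*np.sin(th),r*0+.086],(255,0,255))
cv2.imwrite("pics/s2f.png",v)
```

```text
[[325.52301797 203.41478241]]
```

View pics/s2f.png

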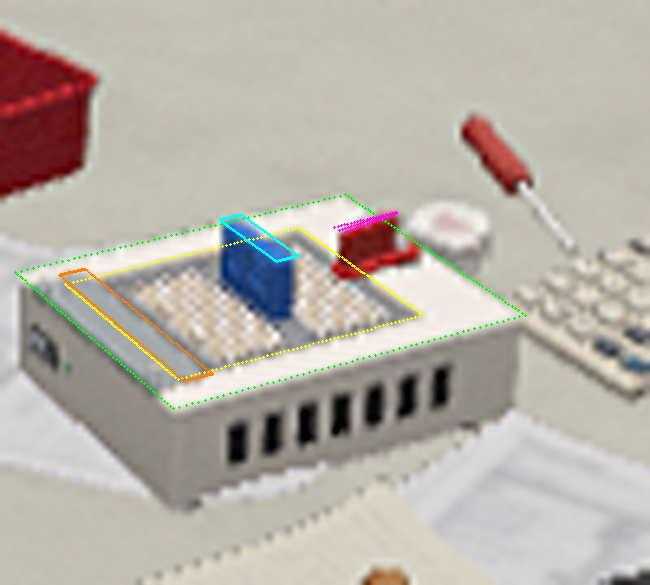

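View pics/s2.png

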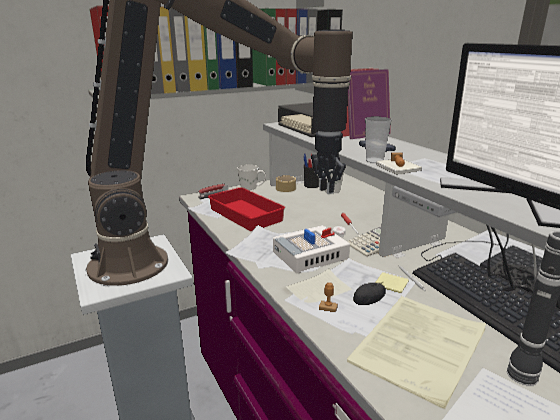

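Run:
```python
from h import *
import pickle
c=pickle.load(open("s2.pkl","rb")); 
im=c["image"]; 
v=cv2.resize(im[140:260,280:380][:,:,::-1],None,fx=5,fy=5,interpolation=cv2.INTER_CUBIC).copy()
for z in(.17,.18,.19,.244): 
  u=proj(c,[.5512,-.227,z])[0]; cv2.circle(v,tuple(np.round((u-[280,140]+.5)*5-.5).astype(int)),2,(0,255,0),-1)
cv2.imwrite("pics/s2g.png",v)
```

```text
(no output)
```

View pics/s2g.png

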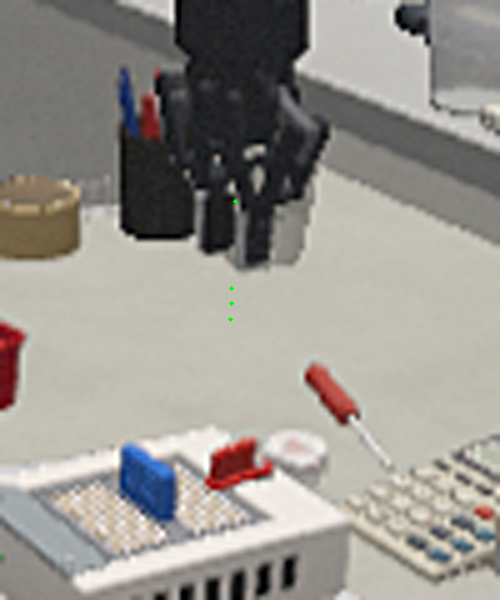

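Run:
```python
from h import *
from station import manip,ik,eoat,vision,models
import pickle
o=manip.observe(); print(o["t"],o["tool_pos"],o["grip_width"],o["joints"])
def shot(n):
    c=vision.capture("scene");im=c["image"]
    v=cv2.resize(im[140:260,280:380][:,:,::-1],None,fx=5,fy=5,interpolation=cv2.INTER_CUBIC).copy()
    o=manip.observe()
    for z in(0,.0187,.0727): 
      u=proj(c,o["tool_pos"]+[0,0,z])[0]; cv2.circle(v,tuple(np.round((u-[280,140]+.5)*5-.5).astype(int)),2,(0,255,0),-1)
    return v
a=shot(1); eoat.set_gripper(0.0); b=shot(2)
cv2.imwrite("pics/s3.png",np.hstack([a,b])[:, :800]);cv2.imwrite("pics/s3.png",cv2.resize(np.hstack([a,b]),(800,480)))
o=manip.observe(); print(o["t"],o["grip_width"])
```

```text
4.9667 [ 0.55124488 -0.2269927   0.17000337] 0.028195625283048368 [-6.30699435e-02  2.46860272e-01 -2.03157850e-01 -6.92667916e-06
 -1.12076504e+00  1.69259473e+00]
5.45 0.0002686925072468082
```

View pics/s3.png

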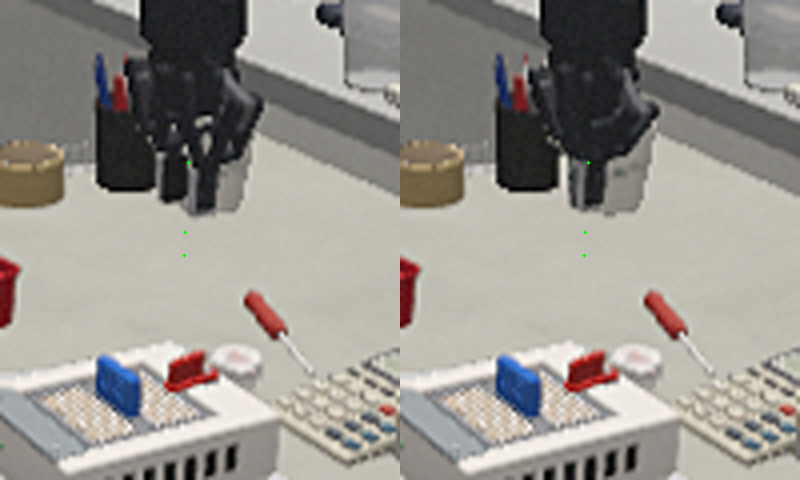

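Run:
```python
from h import *
import pickle
c=pickle.load(open("s2.pkl","rb")); v=c["image"][:,:,::-1].copy()
for z in np.arange(.17,.75,.05):
  u=proj(c,[.5512,-.227,z])[0]; cv2.circle(v,tuple(np.round(u).astype(int)),2,(0,255,0),-1)
for z in (0,-.1,.1,.2): cv2.circle(v,tuple(np.round(proj(c,[0,0,z])[0]).astype(int)),2,(0,255,255),-1)
cl=np.load("cl.npy");tr=np.load("tr.npy")
for u in proj(c,T(tr,rect(-82.5,82.5,-144.5,144.5,58)/1000)): cv2.circle(v,tuple(np.round(u).astype(int)),0,(255,255,0),-1)
for u in proj(c,T(tr,rect(-82.5,82.5,-144.5,144.5,0)/1000)): cv2.circle(v,tuple(np.round(u).astype(int)),0,(255,255,0),-1)
for u in proj(c,T(cl,rect(-88,98,-75,75,0)/1000)): cv2.circle(v,tuple(np.round(u).astype(int)),0,(0,255,0),-1)
cv2.imwrite("pics/s4.png",cv2.resize(v,(800,600)))
```

```text
(no output)
```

View pics/s4.png

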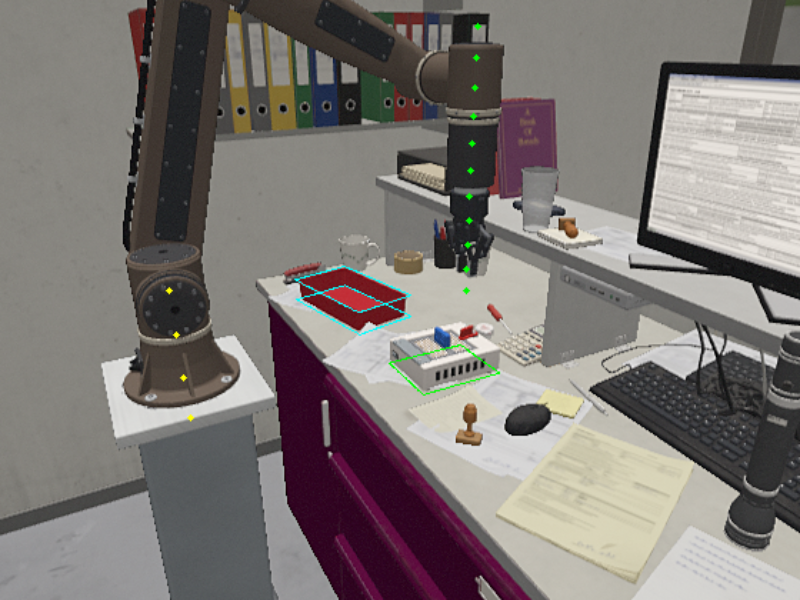

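Run:
```python
from h import *
import pickle
c=pickle.load(open("s2.pkl","rb")); v=cv2.imread("pics/scene0.png")
p=np.array([0.19594805, -0.64537309,  0.19317254]); a=1.866;d=np.array([np.cos(a),np.sin(a),0])
for s in(-.0427,0,.0427):
 for z in(0,.013,.0187,.073): cv2.circle(v,tuple(np.round((proj(c,p+s*d+[0,0,z])[0])).astype(int)),1,(0,255,0),-1)
cv2.imwrite("pics/s5.png",cv2.resize(v[180:320,220:380],None,fx=5,fy=4.2))
```

```text
(no output)
```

View pics/s5.png

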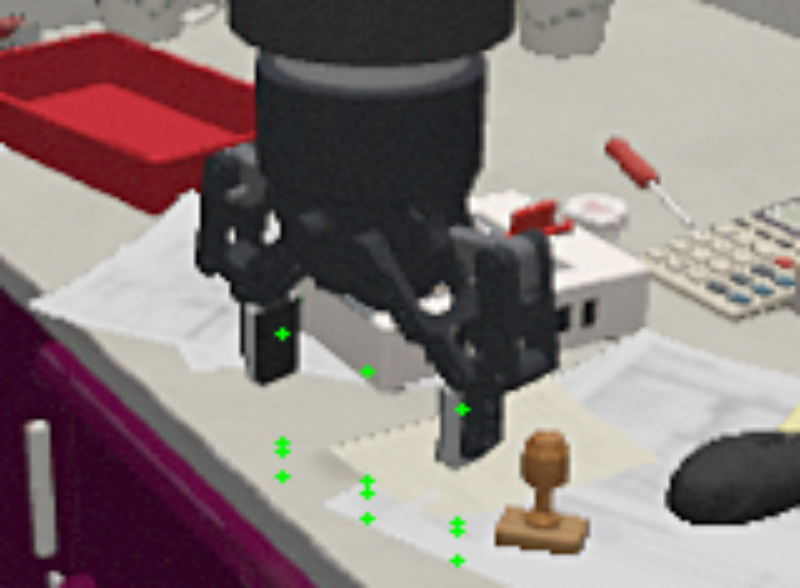

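Run:
```python
from h import *
from station import manip,ik,eoat,vision,models
cl=np.load("cl.npy")
p,q=catchpose(cl,.1,.105,lag=1); eoat.set_gripper(.034); manip.move_linear(p,q,feed=.12)
f0=manip.observe()["ft_force"]; z=.105
print(manip.observe()["t"],f0)
while z>.02:
    z-=.004; p[2]=z; manip.move_linear(p,None,feed=.04); o=manip.observe(); df=o["ft_force"]-f0
    if np.linalg.norm(df)>2.5: break
print(z,o["t"],o["tool_pos"],df)
c=vision.capture("scene"); cv2.imwrite("pics/s6.png",cv2.resize(c["image"][180:280,260:380][:,:,::-1],None,fx=6,fy=6,interpolation=cv2.INTER_CUBIC))
```

```text
6.5667 [-0.73312156  0.98013172 -0.05348726]
0.020999999999999932 11.8167 [ 0.55203498 -0.22773791  0.02198202] [-1.00675278  0.37058184  7.68943409]
```

View pics/s6.png

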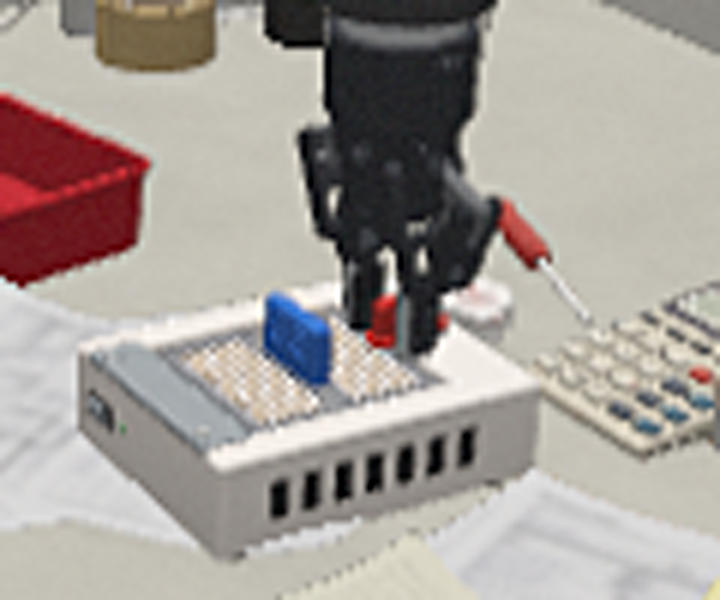

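Run:
```python
from h import *
from station import manip,ik,eoat,vision,models
cl=np.load("cl.npy")
p,q=catchpose(cl,.1,.033,lag=1); manip.move_linear(p,q,feed=.08); eoat.set_gripper(.018)
o=manip.observe(); f0=o["ft_force"]; print(o["t"],f0,o["grip_width"])
blocked=False
for th in np.arange(.2,1.0,.1):
    p,q=catchpose(cl,th,.033,lag=1); manip.move_linear(p,q,feed=.05); o=manip.observe(); df=o["ft_force"]-f0
    print(round(th,2),round(o["t"],2),df.round(1))
    if np.linalg.norm(df[:2])>6: blocked=True;break
print(blocked)
c=vision.capture("scene"); cv2.imwrite("pics/s7.png",cv2.resize(c["image"][180:280,260:380][:,:,::-1],None,fx=6,fy=6,interpolation=cv2.INTER_CUBIC))
```

```text
12.4667 [-0.57086984 -0.35190335  0.2303875 ] 0.01795204762757031
0.2 12.72 [-0.4  0.2 -0.7]
0.3 12.97 [ 0.2  0.3 -0.8]
0.4 13.22 [-0.3  0.1 -0.4]
0.5 13.47 [ 0.8  0.1 -0.7]
0.6 13.72 [-0.3  3.9  0.7]
0.7 13.97 [-2.4 11.9  4.8]
True
```

View pics/s7.png

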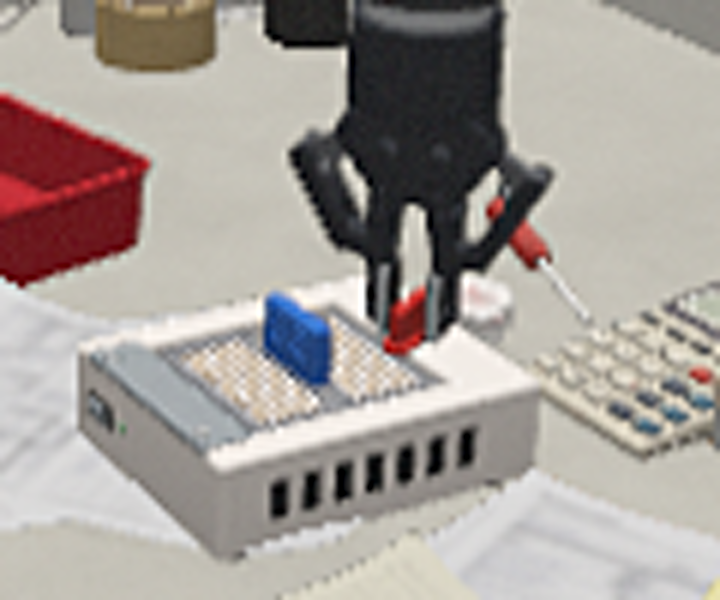

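Run:
```python
from h import *
from station import manip,ik,eoat,vision,models
cl=np.load("cl.npy")
for th in list(np.arange(.5,-1.7,-.2)):
    p,q=catchpose(cl,th,.033,lag=1 if th>-1.3 else 1); manip.move_linear(p,q,feed=.07); o=manip.observe(); 
    print(round(th,2),round(o["t"],2),o["ft_force"].round(1))
    if np.linalg.norm(o["ft_force"])>10: print("BLOCK");break
c=vision.capture("scene"); cv2.imwrite("pics/s8.png",cv2.resize(c["image"][180:280,260:380][:,:,::-1],None,fx=6,fy=6,interpolation=cv2.INTER_CUBIC))
```

```text
0.5 14.37 [-0.3 -0.2  0.3]
0.3 14.72 [-0.   0.3 -0.8]
0.1 15.07 [-0.2 -0.5  0.6]
-0.1 15.42 [ 0.1  0.2 -0.3]
-0.3 15.77 [ 1.1 -0.5 -0.2]
-0.5 16.12 [-0.1 -0.8  0. ]
-0.7 16.47 [ 0.2 -0.   0.2]
-0.9 16.82 [ 0.3 -0.5  0.1]
-1.1 17.17 [-0.7  0.1  0.3]
-1.3 17.52 [-1.1 -0.1  0.4]
-1.5 17.87 [ 0.2 -0.3 -0.4]
```

View pics/s8.png

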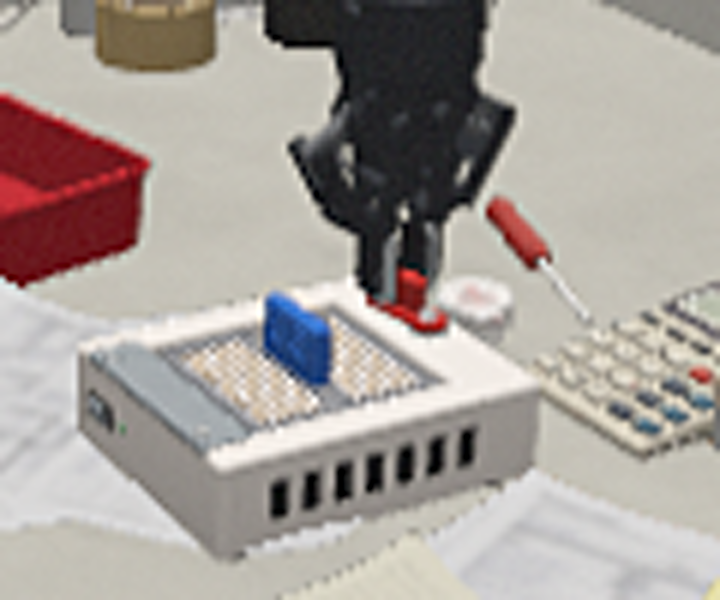

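Run:
```python
from h import *
from station import manip,ik,eoat,vision,models
import pickle
cl=np.load("cl.npy")
p,q=catchpose(cl,-1.68,.033,lag=.93); manip.move_linear(p,q,feed=.06); o=manip.observe(); print(o["t"],o["ft_force"].round(1))
p,q=catchpose(cl,-1.6,.033,lag=.97); manip.move_linear(p,q,feed=.06)
p[2]=.12; manip.move_linear(p,None,feed=.15)
c=vision.capture("scene");pickle.dump(c,open("s9.pkl","wb")); cv2.imwrite("pics/s9.png",cv2.resize(c["image"][180:280,260:380][:,:,::-1],None,fx=6,fy=6,interpolation=cv2.INTER_CUBIC))
print(models.spot_point("scene","grip_bar")[:2])
c=vision.capture("top");cv2.imwrite("pics/t9.png",c["image"][:,:,::-1]);print(models.spot_point("top","grip_bar")[:2])
print(manip.observe()["t"])
```

```text
18.1667 [ 0.5  0.1 -0.2]
[{'centre': [233.3, 309.9], 'conf': 0.86}]
[{'centre': [216.3, 339.2], 'conf': 0.82}]
19.35
```

View pics/s9.png

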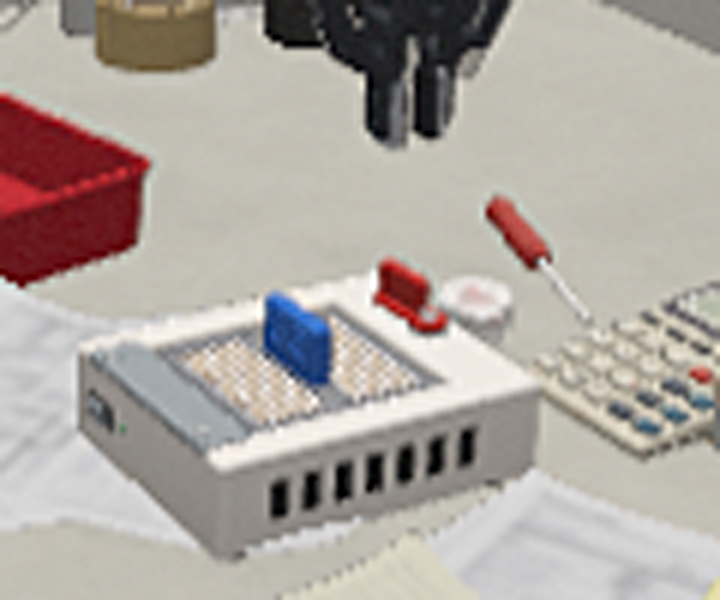

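Run:
```python
from h import *
import pickle
from scipy.optimize import minimize,least_squares
c=pickle.load(open("s9.pkl","rb")); ct,imt=pickle.load(open("top.pkl","rb")); cl=np.load("cl.npy")
im=c["image"].astype(float)
def edge(ch):
    g=cv2.GaussianBlur(ch,(0,0),.8); return np.hypot(cv2.Sobel(g,-1,1,0),cv2.Sobel(g,-1,0,1))
E=np.max([edge(im[:,:,k].copy()) for k in range(3)],0).astype(np.float32)
H=rect(-88,98,-75,75,60);rec=rect(-73,57,-53,53,60); rec=rec[rec[:,0]>-55]
M=np.vstack([H,rec])/1000
def cost(p):
    u=proj(c,T(p,M)).astype(np.float32); return -np.clip(cv2.remap(E,u[:,0][None],u[:,1][None],cv2.INTER_CUBIC)[0],0,200).mean()
best=None
for dx in(-.006,0,.006):
  for dy in(-.006,0,.006):
    s=cl+[dx,dy,0]; r=minimize(cost,s,method="Nelder-Mead",options=dict(initial_simplex=[s,s+[.004,0,0],s+[0,.004,0],s+[0,0,.03]]))
    if best is None or r.fun<best.fun:best=r
print("scene",best.x,best.fun,"top",cl)
# bar blobs
for nm,cc,I in(("scene",c,im),("top",ct,imt)):
    B=(I[:,:,2]>1.5*I[:,:,0])&(I[:,:,2]>1.2*I[:,:,1])&(I[:,:,2]>70); B[:200]=0;B[:,:290]=0;B[250:]=0;B[:,365:]=0
    ys,xs=np.nonzero(B); print(nm,len(xs),xs.mean(),ys.mean(),xs.min(),xs.max(),ys.min(),ys.max())
    if nm=="top": print(atz(cc,(xs.mean(),ys.mean()),.09))
def tri(us,ut):
    f=lambda X:np.r_[proj(c,X)[0]-us,proj(ct,X)[0]-ut]; r=least_squares(f,[.5,-.22,.08]); return r.x,r.fun
print(tri((309.9,233.3),(339.2,216.3)))
```

```text
scene [ 0.4993112  -0.2258387  -0.02785153] -177.86138916015625 top [ 0.49816567 -0.22435944 -0.00929229]
scene 121 309.10743801652893 236.1487603305785 304 314 229 243
top 48 341.5 215.0 334 349 214 216
[ 0.49757053 -0.22452525  0.09      ]
(array([ 0.49763575, -0.22120474,  0.08091793]), array([-1.41168791,  0.13562977,  0.73438552, -1.24264187]))
```

```bash
cat >> h.py <<'E'
CL=np.array([.4985,-.2248,-.018]); LG=.050
def cpose(d,h,phi,gz=.036,cl=CL):
    """TCP pose for cassette held: tip drawn d, raised h, tilt phi (cleaner frame)"""
    Ry=R.from_rotvec([0,-phi,0]).as_matrix(); Rz=R.from_rotvec([0,0,cl[2]]).as_matrix()
    G=np.array([-.07+d,0,.044+h])+Ry@np.array([.07,0,gz])
    Rt=Rz@Ry@down(np.pi); Gw=Rz@G+[cl[0],cl[1],0]
    return list(Gw+LG*Rt[:,2]), R2q(Rt)
E
python3 - <<'E'
from h import *
from station import manip,ik,eoat,vision,models
p,q=cpose(0,0,0); print(p)
manip.move_pose([p[0],p[1],.10],q); eoat.set_gripper(.05,50)
o=manip.observe(); f0=o["ft_force"]; print(o["t"],f0.round(1),o["tool_pos"])
for z in(.06,.042,.035,p[2]):
    manip.move_linear([p[0],p[1],z],None,feed=.1 if z>.04 else .05); df=manip.observe()["ft_force"]-f0
    if np.linalg.norm(df)>6: print("contact",z,df); break
c=vision.capture("scene"); cv2.imwrite("pics/s10.png",cv2.resize(c["image"][180:280,260:380][:,:,::-1],None,fx=6,fy=6,interpolation=cv2.INTER_CUBIC))
print(manip.observe()["t"],df)
E
```

```text
[np.float64(0.4985), np.float64(-0.2248), np.float64(0.029999999999999978)]
20.2 [ 0.8 -0.5 -0.7] [ 0.49891014 -0.22461264  0.09985894]
21.675 [0.11574545 0.7843707  0.64808482]
```

View pics/s10.png

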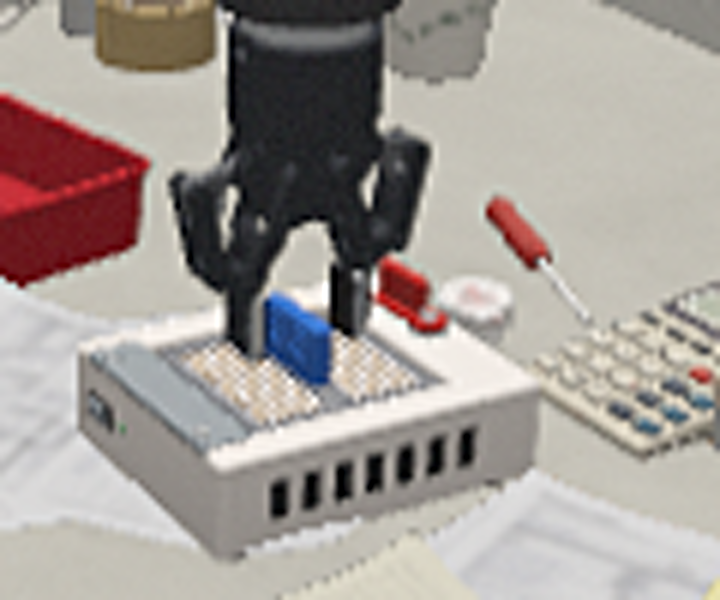

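Run:
```python
from h import *
from station import manip,ik,eoat,vision,models
f0=manip.observe()["ft_force"]
eoat.set_gripper(0,45); o=manip.observe(); print(o["t"],o["grip_width"],(o["ft_force"]-f0).round(1),o["ft_torque"].round(2),o["tool_pos"])
c=vision.capture("scene"); cv2.imwrite("pics/s11.png",cv2.resize(c["image"][180:280,260:380][:,:,::-1],None,fx=6,fy=6,interpolation=cv2.INTER_CUBIC))
```

```text
22.1 0.011208915557905258 [ 0.9 -0.7  1.8] [0.13 0.05 0.03] [ 0.49869367 -0.22482711  0.03021966]
```

View pics/s11.png

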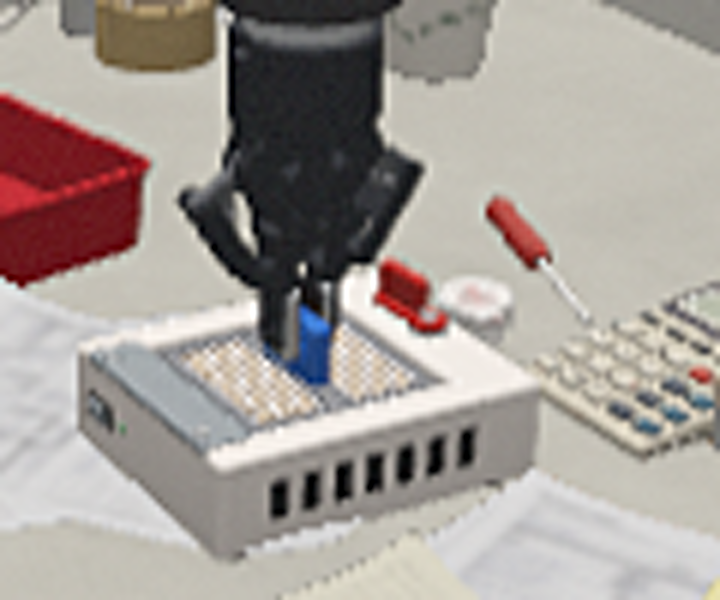

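Run:
```python
from h import *
from station import manip,ik,eoat,vision,models
f0=manip.observe()["ft_force"]
for d,h,phi in((.0005,.0003,.04),(.001,.0005,.08),(.0015,.0005,.12),(.002,.0005,.16),(.003,.0005,.20),(.004,.0005,.24),(.004,.0005,.26)):
    p,q=cpose(d,h,phi); manip.move_linear(p,q,feed=.02); o=manip.observe(); df=o["ft_force"]-f0
    print(phi,round(o["t"],2),df.round(1),o["ft_torque"].round(2))
    if np.linalg.norm(df)>15: print("STOP"); break
c=vision.capture("scene"); cv2.imwrite("pics/s12.png",cv2.resize(c["image"][180:280,260:380][:,:,::-1],None,fx=6,fy=6,interpolation=cv2.INTER_CUBIC))
```

```text
0.04 22.47 [-0.1 -0.2 -4.5] [ 0.02  0.15 -0.06]
0.08 22.77 [-0.4 -0.2 -5.3] [-0.01  0.34  0.04]
0.12 23.07 [ 1.  -0.7 -4. ] [ 0.03  0.42 -0.06]
0.16 23.38 [-0.2 -0.7 -4.1] [0.07 0.55 0.02]
0.2 23.68 [-0.8 -0.9 -4.6] [ 0.07  0.8  -0.04]
0.24 23.98 [ 0.3 -1.1 -5. ] [0.   0.95 0.01]
0.26 24.23 [ 0.9 -0.4 -4.3] [ 0.05  1.05 -0.01]
```

View pics/s12.png

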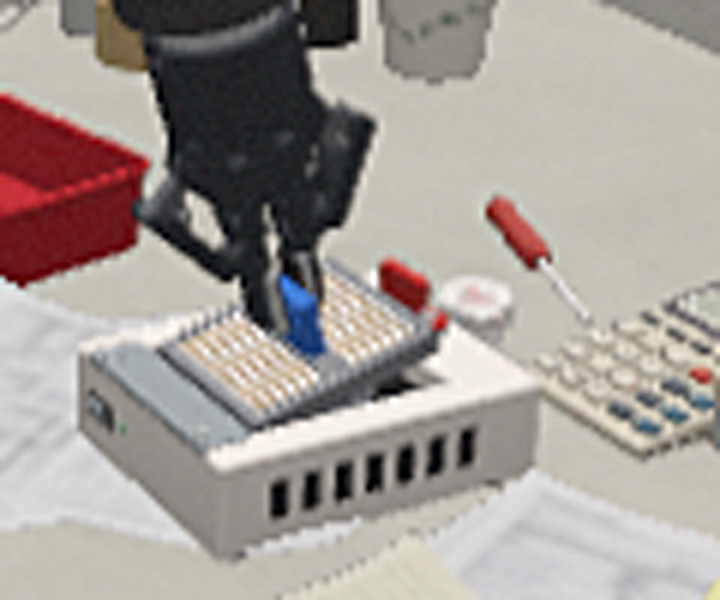

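Run:
```python
from h import *
from station import manip,ik,eoat,vision,models
f0=manip.observe()["ft_force"]
for d,h,phi in((.009,.001,.26),(.0145,.0015,.26),(.0205,.002,.26),(.0205,.010,.26)):
    p,q=cpose(d,h,phi); manip.move_linear(p,q,feed=.025); o=manip.observe(); df=o["ft_force"]-f0
    print(d,round(o["t"],2),df.round(1),o["ft_torque"].round(2),o["grip_width"])
    if np.linalg.norm(df)>12: print("STOP"); break
c=vision.capture("scene"); cv2.imwrite("pics/s13.png",cv2.resize(c["image"][180:280,260:380][:,:,::-1],None,fx=6,fy=6,interpolation=cv2.INTER_CUBIC))
```

```text
0.009 24.62 [-0.2  0.9 -0.4] [0.01 1.13 0.04] 0.011185812647939773
0.0145 25.0 [-0.6  0.8  0.6] [ 0.03  1.03 -0.01] 0.011069416385579109
0.0205 25.39 [-0.4  1.1  0.6] [ 0.03  1.07 -0.01] 0.011419493459859086
0.0205 25.86 [-0.3  0.7 -0.3] [0.04 1.05 0.01] 0.011251244155985133
```

View pics/s13.png

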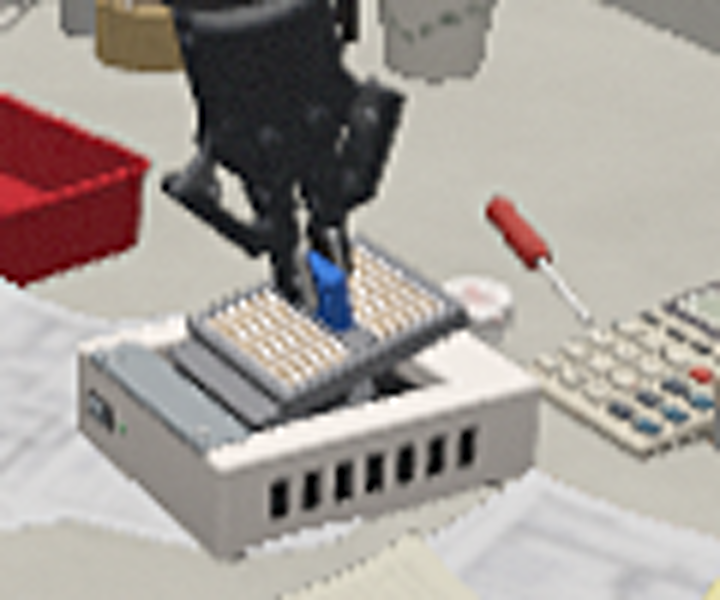

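Run:
```python
from h import *
from station import manip,ik,eoat,vision,models
tr=np.load("tr.npy")
p,q=cpose(.0205,.09,.26); manip.move_linear(p,q,feed=.12)
p,q=cpose(.0,.13,0); manip.move_linear(p,q,feed=.12)
o=manip.observe(); print(o["t"],o["ft_force"].round(1),o["grip_width"],o["tool_pos"])
t=T(tr,[[0,.008,0]])[0]; a=tr[2]+3*np.pi/2
manip.move_pose([t[0],t[1],.15],R2q(down(a)))
manip.pause(.3)
o=manip.observe(); print(o["t"],o["ft_force"].round(1),o["ft_torque"].round(2),o["grip_width"],o["tool_pos"],o["joints"].round(2))
print("ik low",ik([t[0],t[1],-.014],R2q(down(a))))
c=vision.capture("scene"); cv2.imwrite("pics/s14.png",cv2.resize(c["image"][130:270,180:370][:,:,::-1],None,fx=4,fy=4,interpolation=cv2.INTER_CUBIC))
c=vision.capture("top"); cv2.imwrite("pics/t14.png",c["image"][:,:,::-1])
```

```text
27.175 [-1.   0.2 -2.8] 0.010901747371258633 [ 0.49860066 -0.22451729  0.15832584]
28.975 [ 0.6  0.3 -2.8] [0.03 0.05 0.03] 0.010940687447570843 [0.46338655 0.17770608 0.1499373 ] [ 0.76  0.1  -0.44  0.   -1.03  1.01]
ik low [ 7.64186740e-01  3.12340898e-01 -6.29155599e-01  4.44089210e-16
 -6.29299829e-01  1.01392146e+00]
```

View pics/s14.png

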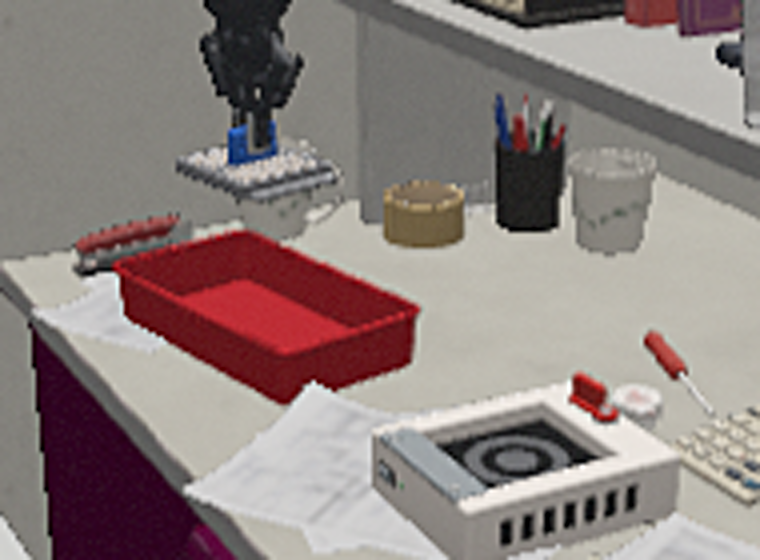

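View pics/t14.png

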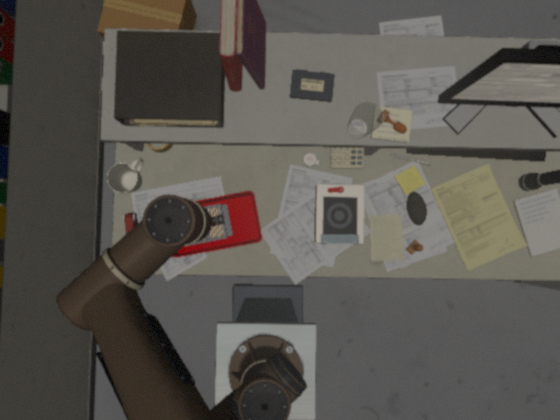

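Run:
```python
from h import *
from station import manip,ik,eoat,vision,models
o=manip.observe(); x,y=T(np.load("tr.npy"),[[0,.008,0]])[0][:2]; f0=o["ft_force"]
def go(z,f):
    manip.move_linear([x,y,z],None,feed=f); o=manip.observe(); return o,(o["ft_force"]-f0)
for z in(.06,.04,.025,.012,.004): 
    o,df=go(z,.08); print(z,round(o["t"],2),df.round(1))
    if np.linalg.norm(df)>4: break
c=vision.capture("scene"); cv2.imwrite("pics/s15.png",cv2.resize(c["image"][160:270,180:300][:,:,::-1],None,fx=5,fy=5,interpolation=cv2.INTER_CUBIC))
```

```text
0.06 30.35 [-0.   0.3 -0.4]
0.04 30.75 [0.1 0.3 0.4]
0.025 31.08 [-0.3  1.1  0.4]
0.012 31.39 [0.3 0.2 0.8]
0.004 31.64 [-0.8 -0.1  0.2]
```

View pics/s15.png

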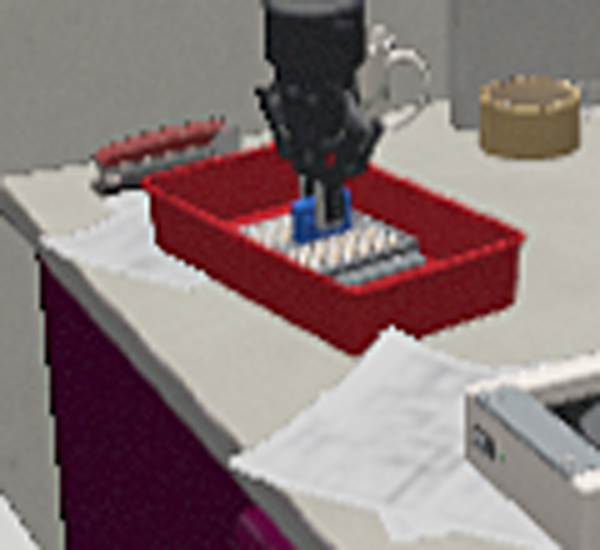

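Run:
```python
from h import *
from station import manip,ik,eoat,vision,models
o=manip.observe(); x,y=T(np.load("tr.npy"),[[0,.008,0]])[0][:2]; f0=o["ft_force"]
z=.004
while z>-.022:
    z-=.0015; manip.move_linear([x,y,z],None,feed=.02); o=manip.observe(); df=o["ft_force"]-f0
    if df[2]>3.5: break
manip.pause(.2); o=manip.observe()
print(z,round(o["t"],2),(o["ft_force"]-f0).round(1),o["ft_torque"].round(2),o["tool_pos"],o["grip_width"])
c=vision.capture("scene"); cv2.imwrite("pics/s16.png",cv2.resize(c["image"][160:270,180:300][:,:,::-1],None,fx=5,fy=5,interpolation=cv2.INTER_CUBIC))
```

```text
-0.011 34.39 [-0.6 -0.3  4.3] [-0.02  0.32  0.03] [ 0.46338768  0.17841282 -0.01077132] 0.010997998910289488
```

View pics/s16.png

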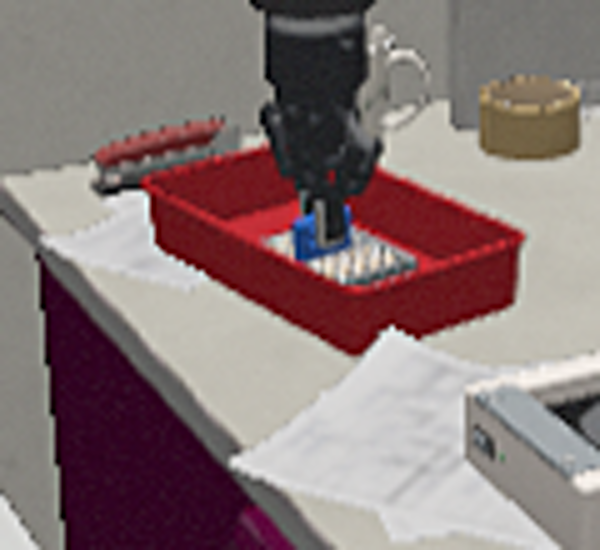

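Run:
```python
from h import *
from station import manip,ik,eoat,vision,models
x,y=T(np.load("tr.npy"),[[0,.008,0]])[0][:2]
manip.move_linear([x,y,-.012],None,feed=.01); manip.pause(.3); o=manip.observe(); print(o["ft_force"].round(1))
eoat.set_gripper(.02,20); eoat.set_gripper(.045); 
manip.move_linear([x,y,.03],None,feed=.06); manip.move_linear([x,y,.20],None,feed=.2); 
manip.move_pose([.45,-.02,.25],o["eef_rot"])
manip.pause(.3); o=manip.observe(); print(o["t"],o["ft_force"].round(1),o["grip_width"])
c=vision.capture("scene"); cv2.imwrite("pics/s17.png",cv2.resize(c["image"][130:330,180:400][:,:,::-1],None,fx=3,fy=3,interpolation=cv2.INTER_CUBIC))
c=vision.capture("top"); cv2.imwrite("pics/t17.png",cv2.resize(c["image"][150:280,100:440][:,:,::-1],None,fx=2.3,fy=2.3,interpolation=cv2.INTER_CUBIC))
```

```text
[-5.9 -0.2 17. ]
38.6 [-0.1 -0.6  0.1] 0.04495301922758822
```

View pics/s17.png

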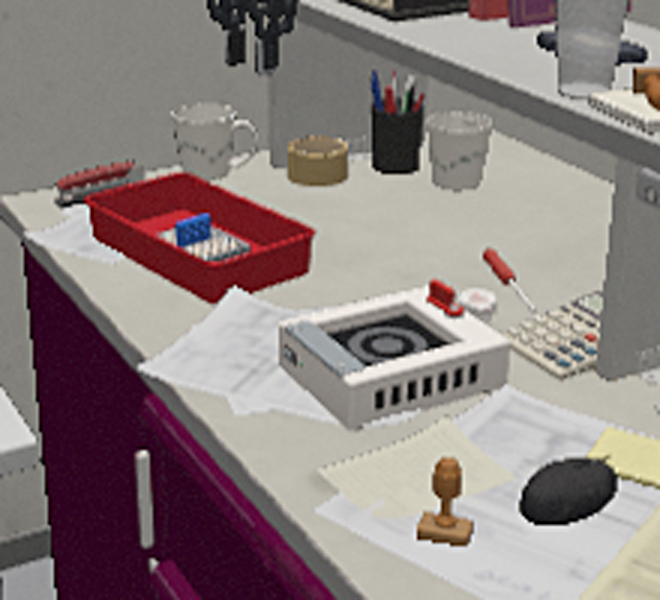

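View pics/t17.png

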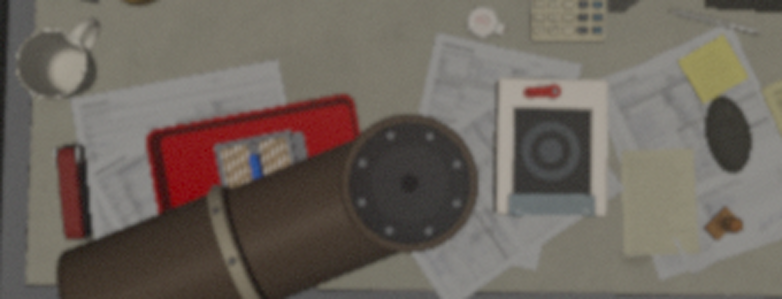

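```bash
python3 -c "
from station import manip
print(manip.sign_off())"
```

```text
the job is handed in; nothing more can be done
None
```

I carried out every step and handed the job in at about 38.6 s of the 72 s. The sign-off gave no verdict, so what follows rests on my own checks.

- **Catch:** it was blocked on the positive side at about 12 N, so I turned it the other way, to roughly -1.5 rad judged from the pictures. It was still aside in the last picture.
- **Cassette out:** I gripped the bar, tilted it 0.26 rad about the tongue's tip, drew it about 20 mm and lifted. The wrist force changed by no more than about 6 N while it came free.
- **Cassette in:** I lowered it into the tray, with its long side along the tray's, until it touched the floor. I then pressed on a little, to about 17 N, opened the fingers and backed the arm away.
- **Final pictures:** the cassette lies in the tray, flat as far as I can see, with the grip bar up. The tray, mug, stapler, mouse and stamp look undisturbed, judged by eye rather than measured. The arm was clear, with about 0 N at the wrist.

**Disagreements:**
- **Fingertips:** the real tips sit about 35 mm above the reported TCP. The pictures suggested this and a touch on the cleaner's top confirmed it, so I corrected every height for it. The tray contact came at exactly the height this predicted.
- **Cameras:** the two cameras agreed on the cleaner's place to about 2 mm, but differed by about 0.02 rad in its heading. I used values in between.

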